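# Spring the child-safe fuel drawer with the release pin

## Task

The burner-fuel box is locked by a child-safe spring catch hidden inside it. Take the release pin out of the organiser, put it straight down through the small hole in the top of the box and press gently, by feel, only until the catch gives and the drawer springs out; never force it. Then put the pin back upright and fully down in the hole of the organiser it came from, let go of it, and leave the fondue forks and the pepper mill undisturbed.

Things in the scene. Friction and masses are not known exactly. Their poses are not given: they have to be found in the camera images.
- fuel_box: Fixed closed aluminium box 220 (x) x 170 (y) x 100 (z) mm standing on the worktop, with a handleless drawer in its -x face. Origin: centre of its underside; x points from the drawer front to the back, z up. Yaw varies. The hidden catch is delicate: more than 22 N from the pin on any part of the box damages it.
- access_hole (a point): Centre of the round access hole, 12 mm across, level with the box's top face (100 mm above the worktop), 70 mm behind the box centre (+x of the box), through a 6 mm plate. Below it is a hidden flat striker pad, 50 mm wide, on the catch; its height is set differently every time: its top is 18 to 40 mm below the top face.
- drawer (a joint): How far the drawer stands out of the box towards its -x, in m: 0 locked shut. The striker pad yields down against a spring (about 3 N to start, 1 N more per mm); after 7 mm (9 to 12 N) the catch lets the drawer go, and after 9 mm it stops hard. Once tripped, a spring drives the drawer out to about 0.05 within about a second and it stays there.
- organiser: Fixed grey plastic block 60 (x) x 170 (y) x 85 (z) mm on the worktop with three upright holes, 12 mm across and right through, in a row along its y, 55 mm apart (middle one at the centre). Origin: centre of its underside. Yaw varies. The release pin stands in any one of the holes, fondue forks in the two others.
- pin_grip (a point): Release pin, about 90 g, steel: square handle 18 x 18 mm, 52 mm long, on a round flange (24 mm across, 5 thick); below it a round shank 8 mm across, 75 mm long, tapered tip. The point is the handle's centre, 106 mm above the tip, 31 mm above the flange's underside; x, y square to its flats, z up. In the organiser the flange rests on the block, this point 116 mm above the worktop.
- pin_tip (a point): Lower end of the release pin's shank, on its axis.
- fork_a (a point): Fondue fork standing in the organiser, to be left alone: slender round handle 11 mm across with a 16 mm ball at the top, top 142 mm above the worktop. The point is the middle of the handle, 110 mm above the worktop.
- fork_b (a point): The other fondue fork, the same as the first.
- mill (a point): Wooden pepper mill, 42 mm across and 102 mm tall, standing on the worktop between the organiser and the box; to be left alone. The point is half-way up.
Mind the look-alikes: they are no part of the job. What is shaped like the part that bears pin_grip but blue or orange is not meant.

How it is judged:
By the outcome, as a careful person would: the job done as asked, in the order asked, and still so for the second after the job is handed in, with the robot touching nothing.
It also fails if it takes over 64 s, if anything falls off the work surface, if the arm or the gripper's body presses on something with over 40 N, if the wrist force passes 120 N, or if a joint passes its speed limit or range.

## Robot

A 6-joint arm with a two-finger parallel gripper is mounted at the origin on the work surface. World frame = base frame: x ahead of the robot, y to its left, z up, the work surface at z = 0. Lengths are in m, angles in rad, forces in N, time in s.
With the tool pointing down it reaches from about 0.35 to 0.875 m from the base axis. Payload 4.2 kg.
Tool frame: the origin (TCP) lies at the very end of the fingers, on their centre line; the grasp point (between the pads) lies manip.pinch_z behind it (manip.pinch_z is the distance from the TCP to the grasp point, in m); z points along the fingers, y is the direction in which the jaws open and shut (so a half turn about z gives the same grasp; the last joint's range is limited). The gripper opens to 85 mm and grips with 20 to 120 N. Pads are 22 mm wide; open, the fingers measure 114 mm over their backs; the gripper's body (76 mm by 85 mm) begins 54 mm behind the grasp point. The pads swing forward as they close: fully open they stand 13 mm farther back than shut.
Start: joints at [-0.853, 0.385, 0.008, 0, -1.194, -0.259], TCP at [0.277, -0.56, 0.231] pointing down, gripper open.
Joint ranges: [-3.14, 3.14], [-1.21, 2.06], [-1.07, 1.41], [-3.16, 2.05], [-2.99, -0.16], [-3.1, 3.1]. Speed limits (rad/s): [2.79, 2.79, 3.14, 3.14, 3.14, 3.14].

## Interface

Orientations are given as [roll, pitch, yaw] about the fixed x, y, z axes, in that order (R = Rz(yaw) Ry(pitch) Rx(roll)).
In Python, from bench import manip gives the robot as it stands.
- The arm moves only by the shell command python3 -m pendant 'ROWS' [FORCE]. ROWS is JSON, a list of rows, each a list of 5 numbers: the shift along the tool's x, y, z in units of 40 mm (1.0 is 40 mm), then the turn about the tool's z in units of 8 degrees (1.0 is 8 degrees), then the closure in counts, from 0 (fully open) to 255 (shut). In form: [[tx, ty, tz, turn, hand], ...]. A call has 1 to 10 rows; each row shifts and turns the commanded pose from where the row before left it, along the tool's axes as they then stand; what a row does not reach is not made up. A row lasts 1/8 s, in which the tool goes at most 62.5 mm and 10.7 degrees, less where a joint would pass 70% of its speed; a pose out of reach is approached as far as the arm can. A call is refused whole if a number of a shift passes 1 or a number of a turn 1, either way. A call with a gripper value outside its range is refused whole. The fingers move at their own pace and stop on an object; FORCE is the grip in N (left out, the last holds). Time passes only in rows, so rows that do not move let the fingers close. It gives the time, the measured TCP pose, the force and the opening at its end, in the units of the state.
- manip.get_state(): the state, without advancing time (a new reading comes with each control period).
- manip.capture(name): name is "scene" or "top" or "wrist"; returns a dict with "img" (384x512x3 uint8, red, green, blue), "fx", "fy", "cx", "cy" (pixels), "cam_to_world" (4x4, takes a point from camera to world coordinates). Camera axes: x right, y down, z forward; pixel columns grow to the right and rows downward; lengths in m; the calibration is good to about 2 mm. A picture is of the moment at which its call begins. There is no depth.
- manip.job_done(): hands the job in, once; it reports no verdict.
The state is a dict: "t": time; "joint_pos": joint angles; "qd": joint speeds; "tau": joint torques, N m; "ee_pos": TCP position; "ee_rot": TCP orientation; "force": force on the tool from outside, world axes, zero at the start; "ft_torque": the same for the moment, N m; "width": finger opening in m.
Only numpy, scipy, OpenCV 4.12 (cv2) and the standard library are available. Lean on these libraries where they do the work, as an engineer would, in place of code of your own. Each camera call takes 0.05 s, during which the arm holds its last target. There are 200 camera calls.

## Working session

There is one attempt and no reset: what is moved stays moved. The work goes in short steps, Python scripts to look and compute and a shell command to move; the robot and the scene stay as the last step left them, time stands still between calls to the robot, and variables do not carry over. Pictures are saved under pics/ and viewed, about 8 in all and at most 12, crops included, and the job is handed in when it is done.

```bash
mkdir -p pics; ls; python3 - <<'E'
from bench import manip
import cv2, numpy as np
print(manip.get_state(), manip.pinch_z)
for n in("scene","top"):
    c=manip.capture(n); cv2.imwrite(f"pics/{n}0.png",c["img"][...,::-1]); np.savez(f"pics/{n}0.npz",**c)
    print(n,c["fx"],c["fy"],c["cx"],c["cy"],np.round(c["cam_to_world"],3).tolist())
E
```

```text
pics
{'t': 0.0, 'joint_pos': array([-8.53410453e-01,  3.85596994e-01,  6.62781101e-03, -4.89232540e-04,
       -1.19402110e+00, -2.58617244e-01]), 'qd': array([ 0.00021755,  0.00055562, -0.00115919,  0.00039361, -0.00090196,
       -0.00062754]), 'tau': array([ 3.51107228e-04, -3.92285979e+01,  1.88404495e+01,  4.18626890e+00,
       -4.67028294e-03, -2.12490488e-05]), 'ee_pos': array([ 0.27654201, -0.55983695,  0.23019941]), 'ee_rot': array([ 3.13935538e+00, -1.21695831e-04, -2.68300439e+00]), 'force': array([ 0.89654896,  0.10850466, -0.4527967 ]), 'ft_torque': array([ 0.00532572, -0.06934024,  0.00246552]), 'width': 0.08550284273749259} 0.0187
scene 484.38726705382885 484.38726705382885 258.33002062041953 187.99658516127508 [[-0.788, 0.415, -0.455, 0.939], [0.616, 0.542, -0.572, 0.55], [0.009, -0.731, -0.683, 0.71], [0.0, 0.0, 0.0, 1.0]]
top 420.8516932316273 420.8516932316273 255.085674911267 187.3946008414145 [[0.014, -0.984, 0.18, 0.362], [-1.0, -0.018, -0.019, 0.016], [0.022, -0.18, -0.983, 1.017], [0.0, 0.0, 0.0, 1.0]]
```

View pics/scene0.png

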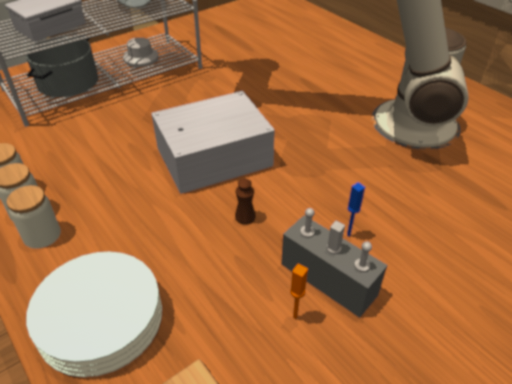

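View pics/top0.png

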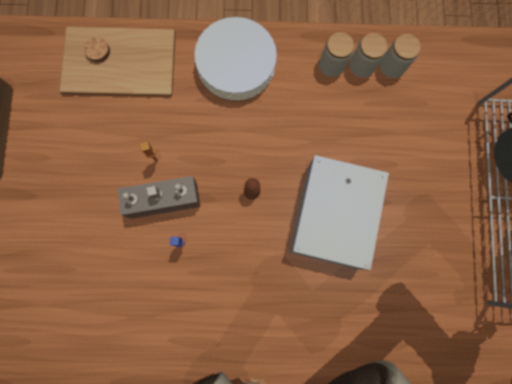

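Scene view: the box's hole is at (180,129), the mill at (245,200) and the organiser around (335,260). The square steel handle in the middle hole is at (336,236), with ball-topped forks at (309,220) and (365,255). The blue look-alike is at (356,198) and the orange one at (299,280). Top view: handle (152,191), forks (130,199) and (181,190), blue (177,241), orange (147,148), hole (348,181), mill (252,188). The grey square handle in the middle hole matches the description; I'll check it in a crop.

```bash
python3 - <<'E'
import cv2, numpy as np
a=cv2.imread("pics/scene0.png")[195:315,270:400]; b=cv2.imread("pics/top0.png")
f=lambda im,s:cv2.resize(im,None,fx=s,fy=s,interpolation=cv2.INTER_CUBIC)
A=f(a,4) # 520x480
B=f(b[170:225,110:210],4)  #400x220
C=f(b[150:275,285:400],2) # 230x250
o=np.zeros((480,800,3),np.uint8); o[:,:400]=A[:,:400]; o[:220,400:]=B; o[225:475,400:630]=C
s=f(cv2.imread("pics/scene0.png")[115:145,160:200],4); o[225:345,635:795]=s
cv2.imwrite("pics/crop1.png",o)
E
```

```text
(no output)
```

View pics/crop1.png

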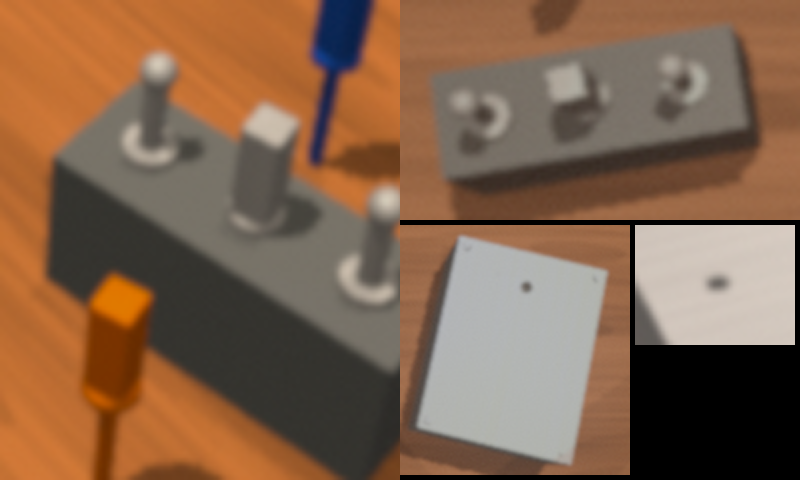

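```bash
cat > h.py <<'E'
import numpy as np
def ray(c,p):
    T=c["cam_to_world"]; d=T[:3,:3]@np.array([(p[0]-c["cx"])/c["fx"],(p[1]-c["cy"])/c["fy"],1.]); return T[:3,3],d/np.linalg.norm(d)
def tri(*cp):
    A=0;b=0
    for c,p in cp:
        o,d=ray(c,p);P=np.eye(3)-np.outer(d,d);A=A+P;b=b+P@o
    x=np.linalg.solve(A,b); return x,[round(1e3*np.linalg.norm(np.cross(x-ray(c,p)[0],ray(c,p)[1])),1) for c,p in cp]
def onz(c,p,z):
    o,d=ray(c,p); return o+d*(z-o[2])/d[2]
def proj(c,X):
    T=c["cam_to_world"];v=T[:3,:3].T@(np.array(X)-T[:3,3]);return np.array([c["fx"]*v[0]/v[2]+c["cx"],c["fy"]*v[1]/v[2]+c["cy"]])
def rel(s,X,yaw=None):
    from scipy.spatial.transform import Rotation as R
    r=R.from_euler("xyz",s["ee_rot"]).as_matrix(); return r.T@(np.array(X)-s["ee_pos"])/0.04
E
python3 - <<'E'
from h import *
np.set_printoptions(precision=4,suppress=True)
s=np.load("pics/scene0.npz");t=np.load("pics/top0.npz")
for n,a,b in [("pin top",(337.5,225.5),(151.5,190.5)),("forkR",(309.6,212.2),(125.2,195)),("forkR'",(309.6,212.2),(177.7,186.5)),("forkL",(366,245.5),(125.2,195)),("hole",(180.3,129.3),(348,181)),("mill",(245,183),(251,184))]:
    print(n,*tri((s,a),(t,b)))
print("hole z.1",onz(s,(180.3,129.3),.1),onz(t,(348,181),.1))
print("pin z.142",onz(s,(337.5,225.5),.142),onz(t,(151.5,190.5),.142))
O=[onz(t,p,.085) for p in[(118.3,188.8),(192,176.8),(196.8,202),(122.3,215)]]
print(O,np.mean(O,0)); 
d=O[0]-O[1]+O[3]-O[2];print("org y dir yaw",np.arctan2(-d[0],d[1]))
B=[onz(t,p,.1) for p in [(314.5,156),(388.5,172.5),(371.5,269),(293,251.5)]]
d=B[0]-B[3]+B[1]-B[2];print("box",np.mean(B,0),"yaw",np.arctan2(d[1],d[0]),np.linalg.norm(d)/2)
m=np.mean(B,0);y=np.arctan2(d[1],d[0]);print("hole from box",m+.07*np.array([np.cos(y),np.sin(y),0]))
for n,p in [("blue",(177,241)),("orange",(147,148))]: print(n,onz(t,p,.12))
E
```

```text
pin top [0.512  0.2167 0.1387] [np.float64(0.1), np.float64(0.1)]
forkR [0.526  0.2265 0.1856] [np.float64(44.3), np.float64(44.3)]
forkR' [0.5227 0.1632 0.1322] [np.float64(0.1), np.float64(0.1)]
forkL [0.5027 0.2717 0.1342] [np.float64(0.8), np.float64(0.8)]
hole [ 0.5489 -0.2109  0.0957] [np.float64(0.1), np.float64(0.1)]
mill [0.5389 0.0063 0.0928] [np.float64(0.5), np.float64(0.5)]
hole z.1 [ 0.5516 -0.2056  0.1   ] [ 0.5479 -0.2098  0.1   ]
pin z.142 [0.5144 0.2187 0.142 ] [0.5115 0.2159 0.142 ]
[array([0.5238, 0.303 , 0.085 ]), array([0.5542, 0.1399, 0.085 ]), array([0.497 , 0.1269, 0.085 ]), array([0.4652, 0.29  , 0.085 ])] [0.51   0.2149 0.085 ]
org y dir yaw 0.1885779413132919
box [ 0.4798 -0.1948  0.1   ] yaw -0.21933058169414898 0.21885751312748136
hole from box [ 0.5481 -0.21    0.1   ]
blue [0.4081 0.1612 0.12  ]
orange [0.6096 0.2362 0.12  ]
```

The middle steel handle is confirmed as the pin, with its top at about (0.512, 0.217, 0.139). The organiser's yaw is about 0.19, and the hole is at about (0.549, -0.210, 0.096). The jaws should open across the row, at tool yaw of about -1.38.

```bash
python3 -m pendant '[[0,0,-0.1,-0.93,0],[0,0,-0.1,-0.93,0],[0,0,-0.1,-0.93,0],[0,0,-0.1,-0.93,0],[0,0,-0.1,-0.93,0],[0,0,-0.1,-0.93,0],[0,0,-0.1,-0.93,0],[0,0,-0.1,-0.93,0],[0,0,-0.1,-0.93,0],[0,0,-0.1,-0.93,0]]' 25; python3 - <<'E'
from h import *; from bench import manip
s=manip.get_state(); print(s["ee_pos"],s["ee_rot"],rel(s,[.49,.19,.27]))
E
```

```text
t: 1.35
ee_pos: [0.2767, -0.5601, 0.2708]
ee_rot: [3.141, 0.001, -1.38]
force: [-0.1, 0.1, 0.6]
width: 0.0852
[ 0.2766883  -0.56005319  0.27079252] [ 3.14120260e+00  1.25812301e-03 -1.38006827e+00] [-17.40030567  -8.79086677   0.03827588]
```

```bash
for i in 1; do python3 -m pendant '[[-0.87,-0.44,0,0,0],[-0.87,-0.44,0,0,0],[-0.87,-0.44,0,0,0],[-0.87,-0.44,0,0,0],[-0.87,-0.44,0,0,0],[-0.87,-0.44,0,0,0],[-0.87,-0.44,0,0,0],[-0.87,-0.44,0,0,0],[-0.87,-0.44,0,0,0],[-0.87,-0.44,0,0,0]]'; done
python3 -m pendant '[[-0.87,-0.44,0,0,0],[-0.87,-0.44,0,0,0],[-0.87,-0.44,0,0,0],[-0.87,-0.44,0,0,0],[-0.87,-0.44,0,0,0],[-0.87,-0.44,0,0,0],[-0.87,-0.44,0,0,0],[-0.87,-0.44,0,0,0],[-0.87,-0.44,0,0,0],[-0.87,-0.44,0,0,0]]'
python3 - <<'E'
from h import *; from bench import manip
import cv2
s=manip.get_state(); c=manip.capture("wrist"); np.savez("pics/w1.npz",**c); cv2.imwrite("pics/w1.png",c["img"][...,::-1])
for n,X in [("pintop",[.512,.217,.142]),("pinflange",[.512,.217,.09]),("fR",[.5227,.1632,.134]),("fL",[.5027,.2717,.134])]: print(n,proj(c,X))
print(np.round(c["cam_to_world"],3).tolist(),c["fx"])
E
```

```text
t: 2.6
ee_pos: [0.3851, -0.1844, 0.2711]
ee_rot: [3.141, 0.0, -1.384]
force: [0.3, -0.1, 0.4]
width: 0.0853
t: 3.85
ee_pos: [0.4936, 0.1901, 0.2709]
ee_rot: [3.141, -0.0, -1.384]
force: [0.1, 0.6, 0.2]
width: 0.0852
pintop [233.37963745 214.22647025]
pinflange [236.99385677 199.21696449]
fR [232.17700892 154.83894935]
fL [234.17477619 263.46541185]
[[-0.983, -0.179, -0.051, 0.506], [-0.186, 0.947, 0.263, 0.123], [0.001, 0.268, -0.963, 0.413], [0.0, 0.0, 0.0, 1.0]] 303.0134125532689
```

View pics/w1.png

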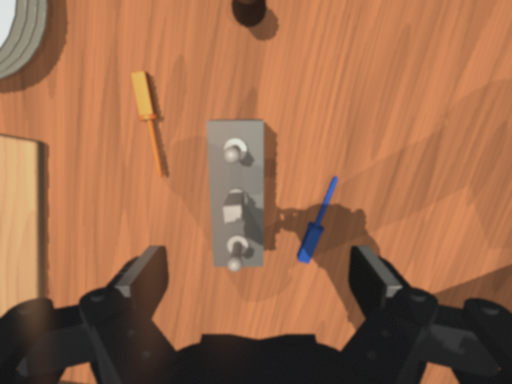

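The wrist view shows the organiser (208–264, 120–265). The square handle is at (233,213), between forks at (235,153) and (235,263). The blue look-alike is at (311,242) and the orange one at (143,95), both well to the sides. The prediction for the handle, (233.4,214.2), agrees with the picture. Next I close in above the pin and take a second measurement.

```bash
python3 - <<'E'
from h import *; from bench import manip
S=np.load("pics/scene0.npz");t=np.load("pics/top0.npz");w=np.load("pics/w1.npz")
np.set_printoptions(precision=4,suppress=True)
print("blue",tri((t,(177,241)),(w,(311,242)),(S,(356,198))),"or",tri((t,(147,148)),(w,(143,95)),(S,(299,280))))
s=manip.get_state(); print(rel(s,[.512,.217,.2]))
E
```

```text
blue (array([0.4266, 0.1913, 0.1382]), [np.float64(37.8), np.float64(39.5), np.float64(12.4)]) or (array([0.6119, 0.1993, 0.0986]), [np.float64(41.0), np.float64(73.2), np.float64(36.2)])
[-0.4949 -0.5199  1.7599]
```

The look-alikes seem to have toppled and now lie flat, which leaves more clearance. I carry on.

```bash
python3 -m pendant '[[-0.25,-0.26,0,0,0],[-0.25,-0.26,0,0,0],[0,0,0.6,0,0],[0,0,0.6,0,0],[0,0,0.55,0,0],[0,0,0,0,0]]'
python3 - <<'E'
from h import *; from bench import manip
import cv2
s=manip.get_state(); c=manip.capture("wrist"); np.savez("pics/w2.npz",**c); im=c["img"][...,::-1]
for n,X in [("pintop",[.512,.217,.142]),("pinflange",[.512,.217,.09])]: print(n,proj(c,X))
a=cv2.resize(im[120:320,150:350],None,fx=2.9,fy=2.9,interpolation=cv2.INTER_CUBIC); w=np.load("pics/w1.npz")["img"][...,::-1]
b=cv2.resize(w[190:240,210:260],None,fx=4,fy=4,interpolation=cv2.INTER_CUBIC)
o=np.zeros((580,790,3),np.uint8);o[:,:580]=a;o[:200,585:785]=b
d=cv2.resize(im,None,fx=.4,fy=.4); o[300:300+d.shape[0],585:585+205]=d
cv2.imwrite("pics/crop2.png",o)
E
```

```text
t: 4.65
ee_pos: [0.5098, 0.2114, 0.1997]
ee_rot: [3.138, -0.002, -1.385]
force: [-0.1, -0.1, -0.2]
width: 0.0855
pintop [253.14966182 222.4808793 ]
pinflange [253.82626464 201.7849648 ]
```

View pics/crop2.png

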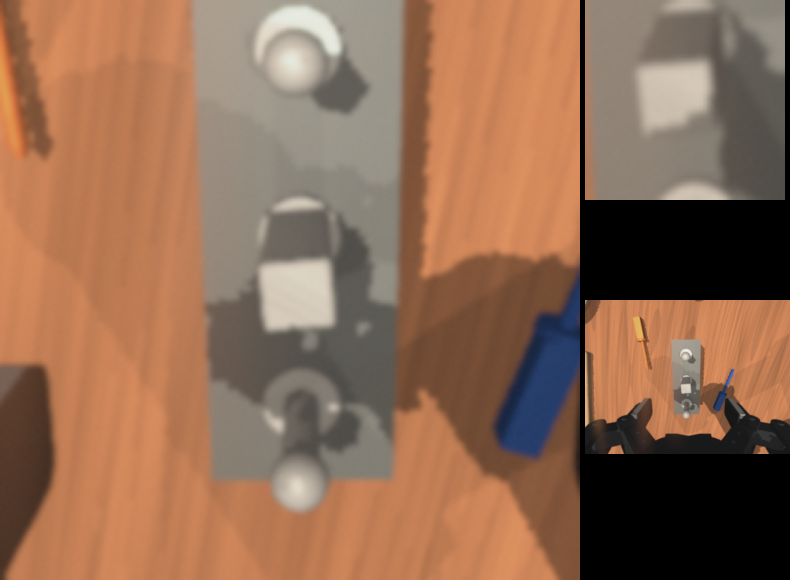

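The handle's top face is at crop (297,295), pixel (252.4,221.7), and nearly square with the jaws. The blue look-alike lies flat, off to the right.

```bash
python3 - <<'E'
from h import *; from bench import manip
np.set_printoptions(precision=4,suppress=True)
S=np.load("pics/scene0.npz");t=np.load("pics/top0.npz");w=np.load("pics/w1.npz");v=np.load("pics/w2.npz")
print(tri((S,(337.5,225.5)),(t,(151.5,190.5)),(w,(232.2,213.5)),(v,(252.2,221.5))),tri((w,(232.2,213.5)),(v,(252.2,221.5))))
print(onz(w,(232.2,213.5),.142),onz(v,(252.2,221.5),.142))
print("blue",onz(v,(332,265),.01),onz(v,(350,225),.01))
print(tri((S,(337.5,225.5)),(t,(151.5,190.5)),(v,(252.2,221.5)))[0])
s=manip.get_state(); print(s["ee_pos"],rel(s,[.512,.2165,.116-.0187]))
E
```

```text
(array([0.5126, 0.2171, 0.1393]), [np.float64(0.2), np.float64(0.9), np.float64(0.7), np.float64(0.2)]) (array([0.5131, 0.2146, 0.1473]), [np.float64(0.1), np.float64(0.1)])
[0.5132 0.2165 0.142 ] [0.5128 0.2164 0.142 ]
blue [0.4009 0.3011 0.01  ] [0.3931 0.2472 0.01  ]
[0.5123 0.217  0.1391]
[0.5106 0.2119 0.2012] [-0.1077 -0.0573  2.5974]
```

```bash
python3 -m pendant '[[-0.11,-0.07,0,0,0],[0,0,0.5,0,0],[0,0,0.5,0,0],[0,0,0.5,0,0],[0,0,0.5,0,0],[0,0,0.5,0,0],[0,0,0,0,0],[0,0,0,0,0]]' && python3 -m pendant '[[0,0,0,0,255],[0,0,0,0,255],[0,0,0,0,255],[0,0,0,0,255],[0,0,0,0,255],[0,0,0,0,255],[0,0,0,0,255],[0,0,0,0,255]]' 60
```

```text
t: 5.7
ee_pos: [0.5133, 0.2179, 0.1027]
ee_rot: [-3.139, 0.001, -1.384]
force: [0.3, -0.0, 0.5]
width: 0.0854
t: 6.7
ee_pos: [0.5125, 0.2173, 0.1016]
ee_rot: [-3.141, 0.0, -1.384]
force: [-1.8, -1.0, 2.9]
width: 0.0175
```

```bash
python3 -m pendant '[[0,0,-0.2,0,255],[0,0,-0.4,0,255],[0,0,-0.4,0,255],[0,0,-0.4,0,255],[0,0,-0.5,0,255],[0,0,-0.5,0,255],[0,0,-0.5,0,255],[0,0,-0.5,0,255],[0,0,-0.4,0,255],[0,0,0,0,255]]'; python3 - <<'E'
from h import *; from bench import manip
import cv2
s=manip.get_state(); print(s["ee_pos"],s["width"],s["force"]); print(rel(s,[.549,-.2103,s["ee_pos"][2]]))
E
```

```text
t: 7.95
ee_pos: [0.5128, 0.2176, 0.255]
ee_rot: [-3.139, 0.002, -1.384]
force: [-0.4, 0.8, -1.0]
width: 0.0172
[0.51278378 0.21760473 0.25504409] 0.017195316303982945 [-0.39713795  0.7710552  -1.02283987]
[10.67990898  1.09449945 -0.02021656]
```

```bash
python3 -m pendant '[[0.3,0.03,0,0,255],[0.66,0.07,0,0,255],[0.7,0.07,0,0,255],[0.7,0.07,0,0,255],[0.7,0.07,0,0,255],[0.7,0.07,0,0,255],[0.7,0.07,0,0,255],[0.7,0.07,0,0,255],[0.7,0.07,0,0,255],[0.7,0.07,0,0,255]]'; python3 -m pendant '[[0.7,0.07,0,0,255],[0.7,0.07,0,0,255],[0.7,0.07,0,0,255],[0.7,0.07,0,0,255],[0.7,0.07,0,0,255],[0.5,0.06,0,0,255],[0.2,0.03,0,0,255],[0,0,0.6,0,255],[0,0,0.4,0,255],[0,0,0,0,255]]'; python3 - <<'E'
from h import *; from bench import manip
import cv2
s=manip.get_state(); print(s["ee_pos"],s["width"],s["force"])
o=np.zeros((600,800,3),np.uint8)
for i,n in enumerate(("scene","top","wrist")):
    c=manip.capture(n); np.savez(f"pics/{n}3.npz",**c); im=c["img"][...,::-1]
    e=s["ee_pos"]; p=proj(c,[e[0],e[1],e[2]-.0916]); h=proj(c,[.549,-.2103,.1]); print(n,"tip",p,"hole",h)
    x0,y0=[int(k) for k in (p+h)/2-[33,37]]; x0=max(x0,0);y0=max(y0,0)
    if i<2: o[i*300:i*300+300,:264]=cv2.resize(im[y0:y0+75,x0:x0+66],(264,300),interpolation=cv2.INTER_CUBIC)
    else: o[:384,280:792]=im
    print(x0,y0)
cv2.imwrite("pics/crop3.png",o)
E
```

```text
t: 9.2
ee_pos: [0.5341, -0.0472, 0.2521]
ee_rot: [3.139, 0.0, -1.385]
force: [0.2, -0.3, -1.0]
width: 0.0173
t: 10.45
ee_pos: [0.548, -0.2134, 0.2117]
ee_rot: [3.138, 0.001, -1.384]
force: [0.4, 0.1, 0.6]
width: 0.0175
[ 0.54798545 -0.21335223  0.21173075] 0.017467870502872473 [0.44917617 0.05272076 0.61186211]
scene tip [178.89920882 119.13596135] hole [180.21477519 127.8129873 ]
146 86
top tip [351.81361301 179.21190768] hole [348.20557472 180.53599057]
317 142
wrist tip [259.56684241 201.87392856] hole [257.66403239 198.52065729]
225 163
```

View pics/crop3.png

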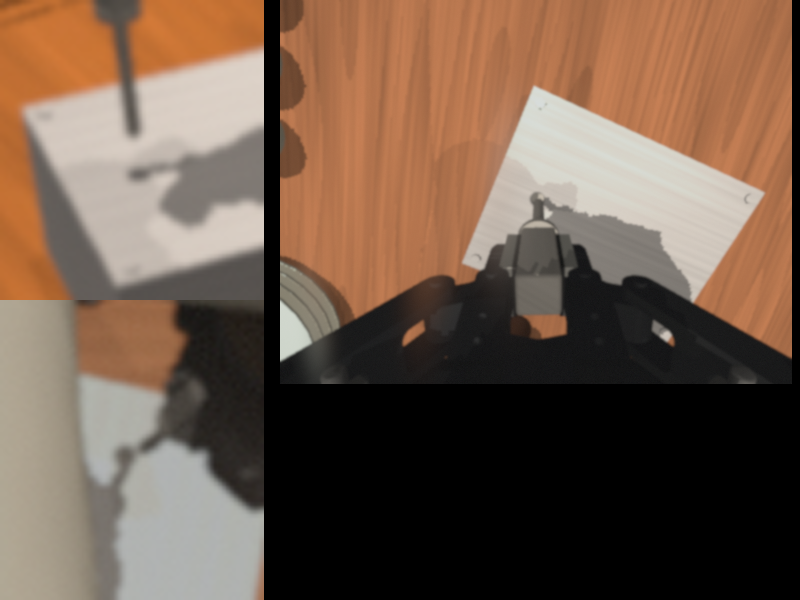

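In the scene crop the pin tip is at (179,119.3), exactly where the grasp model puts it, and the hole is at (180.7,129.5). In the top crop the tip is at (352,179.5) and the hole at (348.2,180.3). I lower to just above the hole and look closely there.

```bash
python3 -m pendant '[[-0.09,-0.03,0,0,255],[0,0,0.25,0,255],[0,0,0,0,255]]'; python3 - <<'E'
from h import *; from bench import manip
import cv2
o=np.zeros((600,800,3),np.uint8); E=[]
for i,n in enumerate(("scene","top","wrist")):
    E.append(manip.get_state()["ee_pos"])
    c=manip.capture(n); np.savez(f"pics/{n}4.npz",**c); im=c["img"][...,::-1]
    E.append(manip.get_state()["ee_pos"]);e=np.mean(E,0)
    p=proj(c,[e[0],e[1],e[2]-.0916]); h=proj(c,[.5485,-.2095,.1]); print(n,"tip",p,"hole",h)
    x0,y0=[int(k) for k in (p+h)/2-[20,18]]; print(x0,y0)
    r=cv2.resize(im[y0:y0+37,x0:x0+40],(400,370),interpolation=cv2.INTER_CUBIC)
    if i==2: o[:370,400:]=r
    else: o[i*300:i*300+300,:400]=r[:300]
print(np.array(E)); cv2.imwrite("pics/crop4.png",o)
E
```

```text
t: 10.98
ee_pos: [0.5487, -0.2098, 0.2022]
ee_rot: [3.14, 0.001, -1.384]
force: [0.2, 0.2, -1.4]
width: 0.0174
scene tip [179.85482724 123.68572406] hole [180.61484894 127.90592366]
160 107
top tip [349.26147511 179.55587223] hole [347.85496807 180.74902139]
328 162
wrist tip [258.15969166 201.85719823] hole [258.73694082 198.84607513]
238 182
[[ 0.54869582 -0.20979461  0.20219622]
 [ 0.54900403 -0.21000685  0.20266723]
 [ 0.54900403 -0.21000685  0.20266723]
 [ 0.54927305 -0.21012166  0.203047  ]
 [ 0.54927305 -0.21012166  0.203047  ]
 [ 0.54942923 -0.21018219  0.20327822]]
```

View pics/crop4.png

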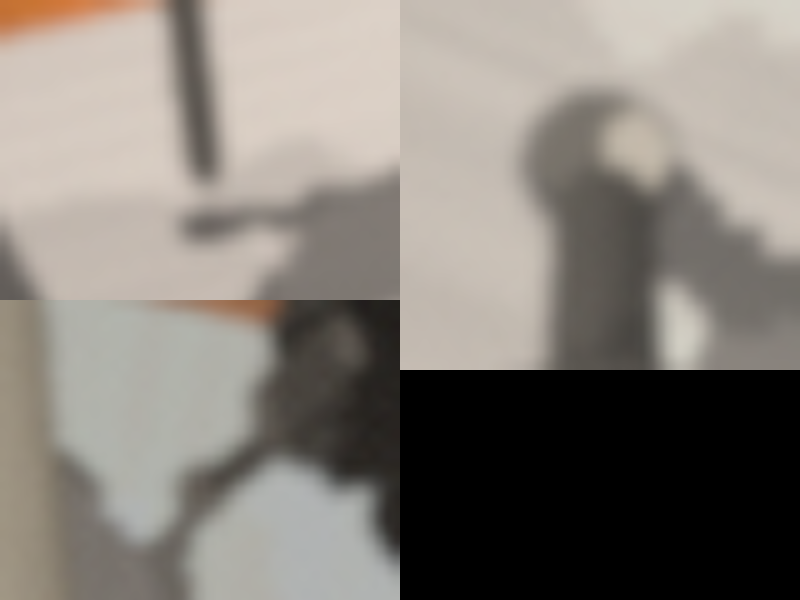

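The wrist crop shows the hole's circle at crop (523–675, top 90), centre about pixel (257.5,198.1). The pin's axis is at about 258.2. That puts the hole at about (0.5497, -0.2099), and the pin stands within 0.5 mm of it, so I go down gently.

```bash
python3 -m pendant '[[0,-0.01,0.05,0,255],[0,0,0.05,0,255],[0,0,0.05,0,255],[0,0,0.05,0,255],[0,0,0,0,255]]'; for k in 1; do python3 -m pendant '[[0,0,0.02,0,255],[0,0,0.02,0,255],[0,0,0.02,0,255],[0,0,0.02,0,255],[0,0,0,0,255]]';done
```

```text
t: 11.75
ee_pos: [0.5497, -0.21, 0.195]
ee_rot: [3.141, 0.0, -1.384]
force: [-0.4, 0.1, -0.4]
width: 0.0174
t: 12.38
ee_pos: [0.5497, -0.21, 0.192]
ee_rot: [3.141, 0.0, -1.384]
force: [-0.1, -0.2, 0.2]
width: 0.0171
```

```bash
python3 -m pendant '[[0,0,0.02,0,255],[0,0,0.02,0,255],[0,0,0.02,0,255],[0,0,0.02,0,255],[0,0,0,0,255]]'
```

```text
t: 13.0
ee_pos: [0.5497, -0.21, 0.1888]
ee_rot: [3.141, 0.0, -1.384]
force: [0.8, -0.3, -1.0]
width: 0.0177
```

The tip is inside the hole with no force. The highest the pad can be is 0.082.

```bash
python3 -m pendant '[[0,0,0.03,0,255],[0,0,0.03,0,255],[0,0,0.03,0,255],[0,0,0.03,0,255],[0,0,0.03,0,255],[0,0,0.03,0,255],[0,0,0.03,0,255],[0,0,0.03,0,255],[0,0,0,0,255]]'; python3 -m pendant '[[0,0,0.02,0,255],[0,0,0.02,0,255],[0,0,0.02,0,255],[0,0,0.02,0,255],[0,0,0,0,255]]'
```

```text
t: 14.12
ee_pos: [0.5497, -0.21, 0.1792]
ee_rot: [3.141, 0.0, -1.384]
force: [-0.7, -0.1, -0.9]
width: 0.017
t: 14.75
ee_pos: [0.5498, -0.21, 0.176]
ee_rot: [3.141, 0.0, -1.384]
force: [-0.5, 0.4, -0.6]
width: 0.0177
```

```bash
python3 -m pendant '[[0,0,0.02,0,255],[0,0,0.02,0,255],[0,0,0.02,0,255],[0,0,0,0,255]]'
```

```text
t: 15.25
ee_pos: [0.5497, -0.21, 0.1736]
ee_rot: [3.141, 0.0, -1.384]
force: [-0.7, 0.3, -0.8]
width: 0.0173
```

```bash
python3 -m pendant '[[0,0,0.025,0,255],[0,0,0.025,0,255],[0,0,0.025,0,255],[0,0,0,0,255]]'
```

```text
t: 15.75
ee_pos: [0.5497, -0.21, 0.1706]
ee_rot: [3.141, 0.0, -1.384]
force: [-0.4, -0.6, -0.7]
width: 0.0175
```

```bash
python3 -m pendant '[[0,0,0.025,0,255],[0,0,0.025,0,255],[0,0,0.025,0,255],[0,0,0,0,255]]'
```

```text
t: 16.25
ee_pos: [0.5497, -0.21, 0.1676]
ee_rot: [3.141, 0.0, -1.384]
force: [-0.5, 0.3, -0.0]
width: 0.0173
```

```bash
python3 -m pendant '[[0,0,0.025,0,255],[0,0,0.025,0,255],[0,0,0.025,0,255],[0,0,0,0,255]]'
```

```text
t: 16.75
ee_pos: [0.5499, -0.2101, 0.1654]
ee_rot: [-3.141, -0.0, -1.384]
force: [-0.7, 0.3, 4.1]
width: 0.0173
```

```bash
python3 -m pendant '[[0,0,0.025,0,255],[0,0,0.025,0,255],[0,0,0.025,0,255],[0,0,0,0,255]]'
```

```text
t: 17.25
ee_pos: [0.5501, -0.2102, 0.1631]
ee_rot: [-3.141, -0.001, -1.384]
force: [-0.9, 2.5, 6.2]
width: 0.0173
```

Contact came at TCP z of about 0.1665, so the trip should come near 0.1595. I use smaller steps now.

```bash
python3 -m pendant '[[0,0,0.02,0,255],[0,0,0.02,0,255],[0,0,0.01,0,255],[0,0,0,0,255]]'
```

```text
t: 17.75
ee_pos: [0.5502, -0.2103, 0.1615]
ee_rot: [-3.14, -0.001, -1.384]
force: [-2.2, 1.4, 7.0]
width: 0.0173
```

```bash
python3 -m pendant '[[0,0,0.01,0,255],[0,0,0.01,0,255],[0,0,0,0,255]]'
```

```text
t: 18.12
ee_pos: [0.5502, -0.2103, 0.1609]
ee_rot: [-3.14, -0.001, -1.384]
force: [-1.8, 1.1, 8.9]
width: 0.0175
```

```bash
python3 -m pendant '[[0,0,0.01,0,255],[0,0,0.01,0,255],[0,0,0,0,255]]'
```

```text
t: 18.5
ee_pos: [0.5502, -0.2103, 0.1602]
ee_rot: [-3.14, -0.001, -1.384]
force: [-1.8, 1.2, 10.8]
width: 0.0176
```

```bash
python3 -m pendant '[[0,0,0.01,0,255],[0,0,0.01,0,255],[0,0,0,0,255],[0,0,0,0,255]]'; cat >> h.py <<'E'
def drawer():
    from bench import manip
    c=manip.capture("top"); t=np.load("pics/top0.npz")["img"].astype(int)
    # region just outside the -x face
    cs=np.cos(-.22);sn=np.sin(-.22);m=[]
    T=dict(np.load("pics/top0.npz"))
    for a in np.arange(-.105,-.2,-.01):
        v=[]
        for y in np.arange(-.06,.061,.01):
            q=proj(T,[.4798+cs*a-sn*y,-.1948+sn*a+cs*y,.06]).round().astype(int)
            if 0<=q[1]<384: v.append(abs(c["img"][q[1],q[0]].astype(int)-t[q[1],q[0]]).sum())
        m.append(int(np.median(v)) if v else -1)
    return m,c
E
python3 -c "
from h import *
print(drawer()[0])"
```

```text
t: 19.0
ee_pos: [0.5502, -0.2103, 0.1596]
ee_rot: [-3.14, -0.001, -1.383]
force: [-2.6, 1.3, 9.8]
width: 0.0172
[187, 34, 214, 213, 121, 133, 150, 167, 159, 167]
```

```bash
python3 - <<'E'
from bench import manip
import cv2,numpy as np
o=np.zeros((400,800,3),np.uint8)
a=manip.capture("scene")["img"][...,::-1][60:210,130:280];b=manip.capture("top")["img"][...,::-1][140:340,250:450]
o[:,:400]=cv2.resize(a,(400,400));o[:,400:]=cv2.resize(b,(400,400));cv2.imwrite("pics/d1.png",o)
E
```

```text
(no output)
```

View pics/d1.png

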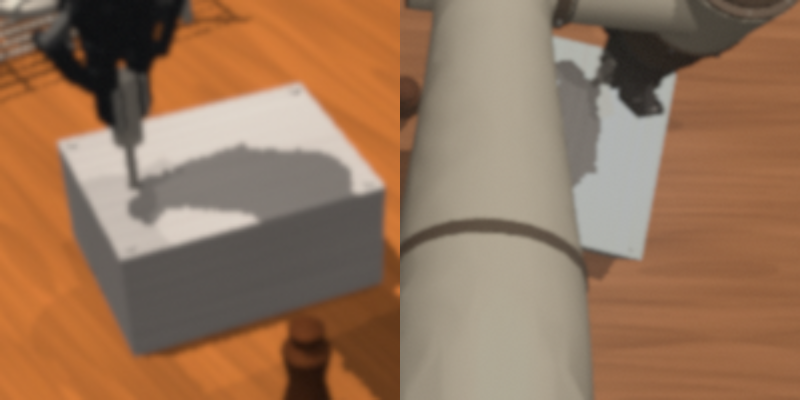

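The scene half shows the box still shut: no drawer beyond its upper-right edge, (300,85)–(385,185) in the crop. I press on in 0.4 mm steps and watch that spot.

```bash
cat > d.py <<'E'
from bench import manip
from h import *
c=manip.capture("scene"); cs=np.cos(-.22);sn=np.sin(-.22)
S=dict(np.load("pics/scene0.npz"))["img"].astype(int)
P=[proj(c,[.4798+cs*a-sn*y,-.1948+sn*a+cs*y,.085]).round().astype(int) for a in(-.125,-.14) for y in(-.03,0,.03)]
print("diff",[int(abs(c["img"][p[1],p[0]].astype(int)-S[p[1],p[0]]).sum()) for p in P], [c["img"][p[1],p[0]].tolist() for p in P[:3]], "F",[round(float(manip.get_state()["force"][2]),1)])
E
python3 d.py; python3 -m pendant '[[0,0,0.01,0,255],[0,0,0,0,255]]'; python3 d.py
```

```text
diff [147, 20, 48, 42, 12, 45] [[189, 109, 50], [199, 115, 55], [207, 120, 56]] F [9.2]
t: 19.45
ee_pos: [0.5502, -0.2103, 0.1592]
ee_rot: [-3.14, -0.002, -1.383]
force: [-2.7, 0.9, 9.9]
width: 0.0174
diff [146, 19, 47, 40, 15, 46] [[189, 108, 50], [199, 115, 54], [207, 119, 56]] F [8.9]
```

```bash
python3 -m pendant '[[0,0,0.01,0,255],[0,0,0,0,255]]'; python3 d.py
```

```text
t: 19.75
ee_pos: [0.5502, -0.2103, 0.1588]
ee_rot: [-3.14, -0.002, -1.383]
force: [-3.5, 1.5, 10.4]
width: 0.0173
diff [149, 21, 45, 41, 14, 44] [[190, 109, 51], [199, 115, 56], [206, 118, 56]] F [11.1]
```

```bash
python3 -m pendant '[[0,0,0.01,0,255],[0,0,0,0,255]]'; python3 d.py
```

```text
t: 20.05
ee_pos: [0.5503, -0.2103, 0.1586]
ee_rot: [-3.14, -0.002, -1.383]
force: [-1.9, 2.3, 11.0]
width: 0.0174
diff [148, 21, 47, 40, 14, 43] [[189, 109, 51], [199, 116, 55], [207, 119, 56]] F [10.9]
```

```bash
python3 -m pendant '[[0,0,0.01,0,255],[0,0,0,0,255]]'; python3 d.py
```

```text
t: 20.35
ee_pos: [0.5502, -0.2102, 0.1576]
ee_rot: [-3.14, -0.001, -1.384]
force: [-1.0, 0.6, 8.4]
width: 0.0175
diff [135, 142, 132, 120, 128, 118] [[134, 108, 94], [101, 96, 92], [102, 96, 93]] F [8.3]
```

The catch gave: the force dropped to 8.4 N and grey drawer pixels appeared. I withdraw straight up.

```bash
python3 -m pendant '[[0,0,-0.1,0,255],[0,0,-0.15,0,255],[0,0,-0.2,0,255],[0,0,-0.2,0,255],[0,0,-0.3,0,255],[0,0,-0.3,0,255],[0,0,-0.4,0,255],[0,0,-0.4,0,255],[0,0,-0.3,0,255],[0,0,0,0,255]]'; python3 d.py;  python3 - <<'E'
from h import *; from bench import manip
s=manip.get_state(); print(s["ee_pos"],s["width"],s["force"]); print(rel(s,[.5125,.2173,s["ee_pos"][2]]))
E
```

```text
t: 21.65
ee_pos: [0.5503, -0.2101, 0.2511]
ee_rot: [-3.139, -0.001, -1.384]
force: [0.0, 0.2, -1.4]
width: 0.0173
diff [199, 172, 124, 103, 131, 121] [[183, 126, 91], [179, 168, 154], [114, 108, 101]] F [-1.0]
[ 0.54981944 -0.20995554  0.25003411] 0.01741774084104074 [ 0.32848429 -0.41922081 -1.00952127]
[-1.06692607e+01 -1.06273145e+00  1.66256354e-03]
```

```bash
python3 -m pendant '[[-0.3,-0.03,0,0,255],[-0.7,-0.07,0,0,255],[-0.7,-0.07,0,0,255],[-0.7,-0.07,0,0,255],[-0.7,-0.07,0,0,255],[-0.7,-0.07,0,0,255],[-0.7,-0.07,0,0,255],[-0.7,-0.07,0,0,255],[-0.7,-0.07,0,0,255],[-0.7,-0.07,0,0,255]]'; python3 -m pendant '[[-0.7,-0.07,0,0,255],[-0.7,-0.07,0,0,255],[-0.7,-0.07,0,0,255],[-0.7,-0.07,0,0,255],[-0.7,-0.07,0,0,255],[-0.4,-0.04,0,0,255],[-0.17,-0.01,0,0,255],[0,0,0.6,0,255],[0,0,0.6,0,255],[0,0,0,0,255]]'; python3 - <<'E'
from h import *; from bench import manip
import cv2
o=np.zeros((600,800,3),np.uint8)
for i,n in enumerate(("scene","wrist")):
    c=manip.capture(n); np.savez(f"pics/{n}5.npz",**c); im=c["img"][...,::-1]
    e=manip.get_state()["ee_pos"]
    p=proj(c,[e[0],e[1],e[2]-.0916]); h=proj(c,[.5127,.2167,.085]); print(n,"tip",p,"hole",h,e)
    x0,y0=[int(k) for k in (p+h)/2-[20,30]]; print(x0,y0)
    o[:,i*400:i*400+400]=cv2.resize(im[y0:y0+60,x0:x0+40],(400,600),interpolation=cv2.INTER_CUBIC)
cv2.imwrite("pics/crop5.png",o)
E
```

```text
t: 22.95
ee_pos: [0.5259, 0.0557, 0.249]
ee_rot: [3.14, -0.0, -1.384]
force: [0.3, 0.2, -0.4]
width: 0.0174
t: 24.2
ee_pos: [0.5111, 0.2159, 0.1998]
ee_rot: [3.137, -0.002, -1.385]
force: [-1.0, -0.2, -0.6]
width: 0.0174
scene tip [335.14432449 237.39248141] hole [333.27021583 247.41704129] [0.51219836 0.21651271 0.20146669]
314 212
wrist tip [257.07223845 202.66662061] hole [257.27407743 194.12503553] [0.51279387 0.21698615 0.20243172]
237 168
```

View pics/crop5.png

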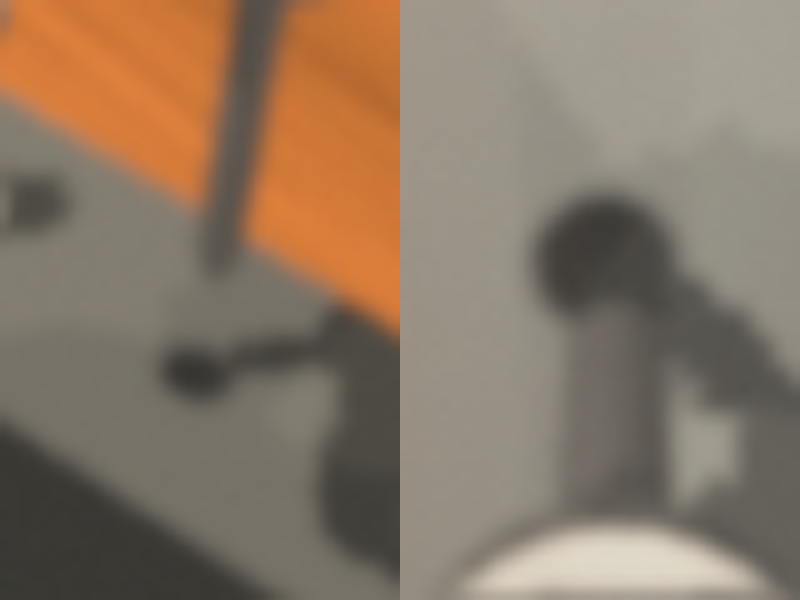

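The pin hangs upright above its hole. In the wrist crop the hole is at (533–672, top 188), centre x 602, and the shank's axis is at x of about 616, so the pin is about 1 mm off. I correct by part of that and go down.

```bash
python3 -m pendant '[[0.01,-0.018,0.1,0,255],[0,0,0.15,0,255],[0,0,0.15,0,255],[0,0,0.1,0,255],[0,0,0.05,0,255],[0,0,0,0,255]]'; python3 -m pendant '[[0,0,0.03,0,255],[0,0,0.03,0,255],[0,0,0.03,0,255],[0,0,0.03,0,255],[0,0,0,0,255]]'
```

```text
t: 25.05
ee_pos: [0.5131, 0.217, 0.1796]
ee_rot: [3.141, -0.0, -1.384]
force: [0.1, 0.5, -1.8]
width: 0.0173
t: 25.68
ee_pos: [0.513, 0.2169, 0.1748]
ee_rot: [3.141, -0.0, -1.384]
force: [-0.3, -0.4, 0.1]
width: 0.017
```

```bash
python3 -m pendant '[[0,0,0.04,0,255],[0,0,0.04,0,255],[0,0,0.04,0,255],[0,0,0.04,0,255],[0,0,0,0,255]]'
```

```text
t: 26.3
ee_pos: [0.513, 0.2169, 0.1683]
ee_rot: [3.141, -0.0, -1.384]
force: [0.5, -0.4, -0.9]
width: 0.0177
```

```bash
python3 -m pendant '[[0,0,0.15,0,255],[0,0,0.2,0,255],[0,0,0.2,0,255],[0,0,0.2,0,255],[0,0,0.2,0,255],[0,0,0.2,0,255],[0,0,0.2,0,255],[0,0,0,0,255]]'
```

```text
t: 27.3
ee_pos: [0.5127, 0.2167, 0.1137]
ee_rot: [3.14, -0.001, -1.384]
force: [-0.6, -0.4, -1.5]
width: 0.0173
```

```bash
python3 -m pendant '[[0,0,0.1,0,255],[0,0,0.08,0,255],[0,0,0.05,0,255],[0,0,0,0,255]]'; python3 -m pendant '[[0,0,0.02,0,255],[0,0,0.01,0,255],[0,0,0,0,255]]'
```

```text
t: 27.8
ee_pos: [0.513, 0.2169, 0.1052]
ee_rot: [3.141, -0.0, -1.384]
force: [0.4, 0.2, -1.2]
width: 0.0172
t: 28.18
ee_pos: [0.5131, 0.217, 0.1041]
ee_rot: [-3.142, 0.0, -1.384]
force: [0.3, 0.3, -0.7]
width: 0.0177
```

```bash
python3 -m pendant '[[0,0,0.02,0,255],[0,0,0.02,0,255],[0,0,0,0,255]]'; python3 -m pendant '[[0,0,0.01,0,255],[0,0,0.01,0,255],[0,0,0,0,255]]'
```

```text
t: 28.55
ee_pos: [0.513, 0.2169, 0.1024]
ee_rot: [3.141, -0.0, -1.384]
force: [-0.6, -0.2, -0.7]
width: 0.0171
t: 28.92
ee_pos: [0.5131, 0.217, 0.1017]
ee_rot: [3.142, -0.0, -1.384]
force: [-0.7, 0.3, -1.7]
width: 0.0173
```

```bash
python3 -m pendant '[[0,0,0.01,0,255],[0,0,0.01,0,255],[0,0,0,0,255]]'; python3 -m pendant '[[0,0,0.01,0,255],[0,0,0.01,0,255],[0,0,0,0,255]]'
```

```text
t: 29.3
ee_pos: [0.5131, 0.217, 0.1016]
ee_rot: [-3.141, -0.0, -1.384]
force: [-2.1, 0.4, 5.4]
width: 0.0173
t: 29.68
ee_pos: [0.5131, 0.217, 0.1016]
ee_rot: [-3.141, -0.0, -1.384]
force: [-3.6, -1.0, 9.4]
width: 0.0173
```

The flange is seated: z stops at 0.1016, the same as at the grasp, with contact force rising. I release and withdraw.

```bash
python3 -m pendant '[[0,0,-0.02,0,200],[0,0,0,0,100],[0,0,0,0,0],[0,0,0,0,0],[0,0,0,0,0],[0,0,0,0,0],[0,0,0,0,0],[0,0,0,0,0]]' 20; python3 -m pendant '[[0,0,-0.2,0,0],[0,0,-0.4,0,0],[0,0,-0.6,0,0],[0,0,-0.8,0,0],[0,0,-0.8,0,0],[0,0,-0.6,0,0],[0.6,0,-0.6,0,0],[1,0,0,0,0],[1,0,0,0,0],[0,0,0,0,0]]'; python3 -m pendant '[[0,1,0,0,0],[0,1,0,0,0],[0,1,0,0,0],[0,0.5,0,0,0],[0,0,0,0,0]]'; python3 - <<'E'
from h import *; from bench import manip
import cv2
o=np.zeros((600,800,3),np.uint8)
a=manip.capture("scene"); im=a["img"][...,::-1]; o[:384,:512]=im
print("pintop exp",proj(a,[.5127,.2167,.142]))
t=manip.capture("top")["img"][...,::-1]; o[384:600,:400]=cv2.resize(t[140:284,110:377],(400,216))
o[:400,520:800]=cv2.resize(im[190:310,275:359],(280,400),interpolation=cv2.INTER_CUBIC)
cv2.imwrite("pics/end.png",o)
E
```

```text
t: 30.68
ee_pos: [0.5131, 0.217, 0.1009]
ee_rot: [3.142, 0.0, -1.384]
force: [0.1, -0.5, -0.2]
width: 0.0852
t: 31.92
ee_pos: [0.5326, 0.1127, 0.2625]
ee_rot: [-3.14, 0.0, -1.387]
force: [-0.1, -0.1, 0.5]
width: 0.0853
t: 32.55
ee_pos: [0.394, 0.089, 0.2623]
ee_rot: [-3.139, 0.001, -1.383]
force: [1.3, 0.5, 0.3]
width: 0.0852
pintop exp [337.3619259  224.28033405]
```

View pics/end.png

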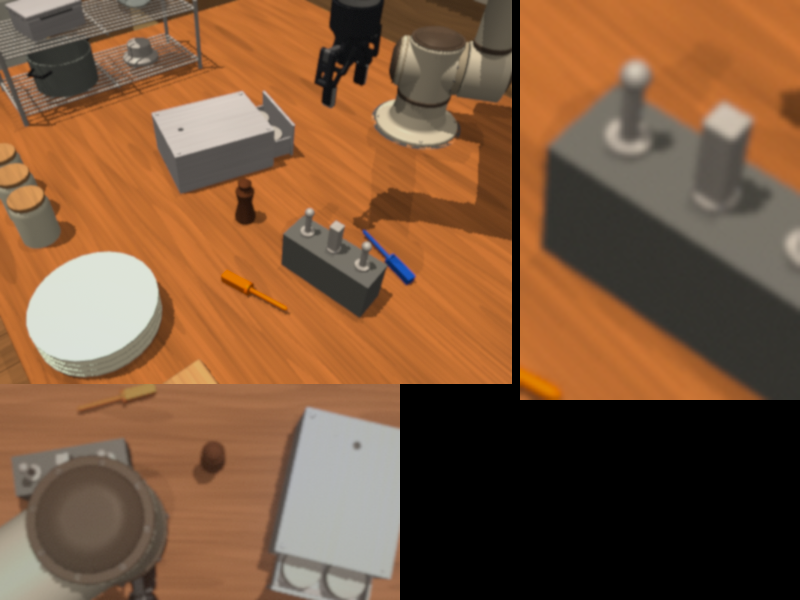

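The drawer stands out at (283,115). The pin is upright with its flange on the block at (336,236), as before. The forks are at (309,220) and (365,255) and the mill is at (245,200), all unmoved, and the gripper is clear.

```bash
python3 -c "
from bench import manip
print(manip.job_done())"
```

```text
the job is handed in; nothing more can be done
None
```

The job is done and handed in at about 33 s of the 64 s allowed. I took the pin from the middle hole and lowered it through the access hole. I pressed in steps of about 0.4 mm until the catch gave. The pin is back in its own hole and released.

- **Press:** force readings at the end of each step stayed at or below about 11 N, against the 22 N limit. When the catch gave, the force dropped to 8.4 N. It tripped about 1 mm deeper than I predicted, which could be slight slip of the pin in the grip or an error in my estimate of where it first touched.
- **Last pictures:** the drawer is out, and the pin stands upright with its flange on the block. The forks and mill are where they were, and the gripper is clear. The pin stopped at the same height as when I gripped it (TCP z 0.1016).
- **Disagreements:**
  - The first two-camera fix put the access hole 4 mm too low and up to about 5 mm off sideways. I used a close wrist view instead.
  - The blue and orange look-alikes stood upright in the first pictures and lay flat by the time I reached the organiser. The arm had not been near them.

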